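# Re-aim the photo lamp

## Task

The dishes on this table are being photographed one by one. The clamp of the lamp arm on the white photo board was done up too hard: slacken its T-shaped knob until the arm swings free, swing the arm so that its pointer stands on the 45-degree mark, then do the knob up again hand-tight (snug, about a quarter of a newton metre of twist, not as hard as you can) so that the arm stays locked there. Do not force the arm round while it is clamped, and leave the tableware where it stands.

Things in the scene. Friction and masses are not known exactly. Their poses are not given: they have to be found in the camera images.
- stand: White photo board, 310 x 340 x 12 mm, fixed to the table, with a dark round pedestal (116 mm across, top 47 mm above the table) near its robot-side left corner. Origin: on the pedestal's vertical axis, at table height; z up; the board reaches from -70 to 240 mm in x and from -270 to 70 mm in y.
- lamp_arm (a joint): Angle of the lamp arm on the scale, rad. At 0 the arm points along the stand's +y; it grows as the arm swings clockwise seen from above, so at angle a the tube points along (sin a, cos a) in the stand's x, y. The 45-degree mark is 0.785 rad. Stops at -0.55 and 1.6. Slack, it turns with about 0.1 N m of drag and stays where it is left.
- tube_grip (a point): Place to take the arm: the axis of its bare steel tube (round, 16 mm across, level, 55 mm above the table), 130 mm out from the pedestal's axis. Bare from 60 to 240 mm out; the lamp panel beyond, up to 165 mm high, reaches in to 215 mm. Its y axis points out along the tube, z up.
- pointer (a point): Tip of the thin steel pointer on the hub, across the hub from the tube, 50 mm from the pedestal's axis, just above the scale (49 mm above the table).
- mark45 (a point): The 45-degree line of the scale on the pedestal's rim, 50 mm from its axis, 47 mm above the table. The white lines run every 5 degrees from -30 to 90, with longer ones every 15 and the longest at 0, 45 and 90; the 45-degree one is the middle long line, it also runs down the pedestal's side to a dot on the board.
- clamp_knob: Black T-shaped clamp knob on the pedestal's axis. Grip bar 62 mm long, 14 thick, 26 high; origin: its centre, about 106 mm above the table; x along the bar, z up. Below it a 21 mm neck, from 80 mm down a 36 mm flange. Counterclockwise from above slackens, clockwise tightens; it rises 1.9 mm per rad slackened. Found too tight; within 1.2 rad it is free. Needs a grip of 100 N or so.
- clamp_pad: Steel plate, 58 mm across, 4 mm thick, under the knob, pressing on the hub; origin on the pedestal's axis at table height. Turning the knob takes 0.05 N m when slack; clockwise from touch it grows to 0.22 N m at 23 N on the hub, 0.25 at 30 N (hand-tight), 0.33 at 53 N, 0.38 at 70 N. Stays as left. Read it after strokes of 0.12 rad; shorter ones read low.
- serving_bowl: Cream bowl, 130 mm across, 58 mm high, standing on the board: the dish to be photographed; not to be moved. Origin: centre of its underside.
- small_cup: Grey cup, 54 mm across, 48 mm high, on the board about 200 mm in front of the pedestal along the stand's x; an arm swung far past the mark hits it. Not to be moved. Origin: centre of its underside.
- mug: Grey mug, 80 mm across, 92 mm high, on the table; not to be moved.
- creamer: Cream cup, 68 mm across, 75 mm high, on the table; not to be moved.
- spoon: Steel spoon lying on the table; not to be moved.
- canister_a: Pale canister, 68 mm across, 114 mm high, on the table; not to be moved.
- canister_b: Rust-brown canister, 68 mm across, 114 mm high, on the table; not to be moved.

How it is judged:
By the outcome, as a careful person would: the job done as asked, in the order asked, and still so for the second after the job is handed in, with the robot touching nothing.
It also fails if it takes over 61 s, if anything falls off the work surface, if the arm or the gripper's body presses on something with over 40 N, if the wrist force passes 120 N, or if a joint passes its speed limit or range.

## Robot

A 7-joint arm with a two-finger parallel gripper is mounted at the origin on the work surface. World frame = base frame: x ahead of the robot, y to its left, z up, the work surface at z = 0. Lengths are in m, angles in rad, forces in N, time in s.
With the tool pointing down it reaches from about 0.4 to 0.85 m from the base axis. Payload 10.4 kg.
Tool frame: the origin (TCP) lies midway between the tips of the shut fingers; the grasp point (between the pads) lies 19 mm behind it; z points along the fingers, y is the line along which they close (so a half turn about z gives the same grasp; the last joint's range is limited). The gripper opens to 85 mm and grips with 20 to 120 N. Pads are 22 mm wide; open, the fingers measure 114 mm over their backs; the gripper's body (76 mm by 85 mm) begins 54 mm behind the grasp point. The pads swing forward as they close: fully open they stand 13 mm farther back than shut.
Start: joints at [1.114, 0.332, -0.065, 1.46, 0.022, 1.35, -0.088], TCP at [0.263, -0.567, 0.204] pointing down, gripper open.
Joint ranges: [-2.6, 2.6], [-0.5, 2.12], [-1.47, 1.34], [0.16, 2.42], [-1.27, 4.41], [0.06, 2.06], [-2.6, 2.6]. Speed limits (rad/s): [2.22, 2.22, 2.79, 2.79, 3.14, 3.14, 3.14].

## Interface

Orientations are given as a unit quaternion [w, x, y, z].
In Python, from plant import manip gives the robot as it stands.
- The arm moves only by the shell command python3 -m handwheel [FORCE], which reads ROWS from standard input. ROWS is a JSON list of rows, 1 to 10 of them, each of 7 numbers: dx, dy, dz in normalised numbers (1 is 60 cm), then a rotation vector rx, ry, rz in normalised numbers (1 is 360 degrees), then the finger opening in m; each row is the pose to reach, as a shift and turn from the pose commanded when the command began, along the tool's axes at that moment; what a row does not reach only later rows make up. A row lasts 1/12 s, in which the tool goes at most 0.0417 m and 0.125 rad, less where a joint would pass 70% of its speed; a pose out of reach is approached as far as the arm can. The fingers move at their own pace and stop on an object; FORCE is the grip in N (left out, the last holds). Time passes only in rows, so rows that do not move let the fingers close. It prints the time, the measured TCP pose, the force, the opening and the grip force at its end. Shift and turn numbers lie between -1 and 1, and a call with a number outside is refused. Input that does not fit is refused with a message, and nothing moves.
- manip.get_obs(): the state, without advancing time (a new reading comes with each control period).
- manip.get_image(name): name is "side" or "top" or "wrist"; returns a dict with "pixels" (420x560x3 uint8, red, green, blue), "depth" (420x560 float32, m along the optical axis (not along the pixel's ray), 0 where there is no reading), "camera_matrix" (3x3 intrinsics, pixels), "k1" (the pictures are not rectified: a ray, as slopes to the right and down, at radius r is drawn at 1 + k1 r^2 times it, then the intrinsics apply), "rvec" (rotation vector, rad) and "tvec" (3), from world to camera coordinates, as OpenCV has them. Camera axes: x right, y down, z forward; pixel columns grow to the right and rows downward; lengths in m; the calibration is good to about 2 mm. A picture is of the moment at which its call begins.
- manip.job_done(): hands the job in; it is judged then, once.
The state is a dict: "time": time; "joints": joint angles; "dq": joint speeds; "tau": joint torques, N m; "eef_pos": TCP position; "tcp_rot": TCP orientation; "wrist_force": force on the tool from outside, world axes, zero at the start; "torque": the same for the moment, N m; "gripper_width": finger opening in m; "grip_force": force on a finger pad.
Only numpy, scipy, OpenCV 4.12 (cv2) and the standard library are available. Lean on these libraries where they do the work, as an engineer would, in place of code of your own. Each camera call takes 0.05 s, during which the arm holds its last target. There are 200 camera calls.

## Working session

There is one attempt and no reset: what is moved stays moved. The work goes in short steps, Python scripts to look and compute and a shell command to move; the robot and the scene stay as the last step left them, time stands still between calls to the robot, and variables do not carry over. Pictures are saved under pics/ and viewed, at most 11 in all, crops included, and the job is handed in when it is done.

```bash
ls; mkdir -p pics; cat > h.py <<'E'
import numpy as np, cv2
from scipy.spatial.transform import Rotation as R
from plant import manip
def grab(n):
    im=manip.get_image(n); return im
def save(im,f,crop=None,s=1):
    p=im["pixels"][:,:,::-1]
    if crop: p=p[crop[1]:crop[3],crop[0]:crop[2]]
    cv2.imwrite("pics/"+f,cv2.resize(p,None,fx=s,fy=s,interpolation=cv2.INTER_CUBIC))
def ray(im,uv):
    K=np.array(im["camera_matrix"]); uv=np.atleast_2d(np.array(uv,float))
    d=np.c_[(uv[:,0]-K[0,2])/K[0,0],(uv[:,1]-K[1,2])/K[1,1]]
    s=d.copy()
    for _ in range(20): s=d/(1+im["k1"]*(s**2).sum(1,keepdims=True))
    M=cv2.Rodrigues(np.array(im["rvec"],float))[0]; t=np.array(im["tvec"],float).ravel()
    return -M.T@t, np.c_[s,np.ones(len(s))]@M   # origin, dirs (depth scaled)
def onz(im,uv,z):
    o,d=ray(im,uv); return o+d*((z-o[2])/d[:,2:3])
def cloud(im):
    h,w=im["depth"].shape; v,u=np.mgrid[:h,:w]
    o,d=ray(im,np.c_[u.ravel(),v.ravel()])
    return (o+d*im["depth"].reshape(-1,1)).reshape(h,w,3)
def proj(im,P):
    M=cv2.Rodrigues(np.array(im["rvec"],float))[0]; c=np.atleast_2d(P)@M.T+np.array(im["tvec"],float).ravel()
    s=c[:,:2]/c[:,2:]; s=s*(1+im["k1"]*(s**2).sum(1,keepdims=True)); K=np.array(im["camera_matrix"])
    return np.c_[s[:,0]*K[0,0]+K[0,2],s[:,1]*K[1,1]+K[1,2]]
E
python3 - <<'E'
from h import *
a=grab("top");b=grab("side")
p=np.vstack([a["pixels"],b["pixels"]])
for n,i in (("t",a),("s",b)):
    save(i,n+"0.png"); np.savez(n+"0.npz",**i)
    o,_=ray(i,[[280,210]]);print(n,o.round(3),i["k1"],i["depth"].min(),i["depth"].max())
o=manip.get_obs();print(o)
E
```

```text
pics
t [ 0.341 -0.     1.468] -0.0011498980247657148 0.0 2.4733136
s [0.32  0.817 0.61 ] -0.08087886610512292 0.0 3.577169
{'time': 0.1, 'joints': array([ 1.11438121,  0.33284867, -0.06468355,  1.46083451,  0.02158594,
        1.34991699, -0.08850036]), 'dq': array([ 0.00080259, -0.00205558,  0.00027727, -0.00209879, -0.00034017,
       -0.00130113, -0.00027336]), 'tau': array([ 1.46378163e-03, -6.26743197e+01,  4.92002175e-02, -3.92425096e+01,
        1.63254119e-02,  6.97250362e-03, -3.18859691e-05]), 'eef_pos': array([ 0.26254574, -0.56677424,  0.2028814 ]), 'tcp_rot': array([-6.35193571e-04,  9.76567462e-01,  2.15210506e-01, -1.65597867e-04]), 'wrist_force': array([-0.17959122,  1.69856241, -0.07117838]), 'torque': array([-0.03130746,  0.00484103,  0.03948427]), 'grip_force': 0.0, 'gripper_width': 0.08499567305189466}
```

View pics/t0.png

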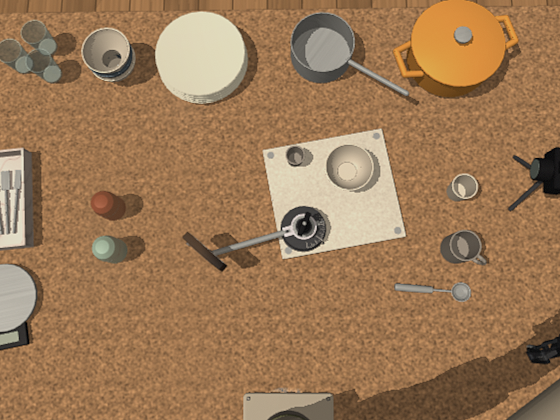

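View pics/s0.png

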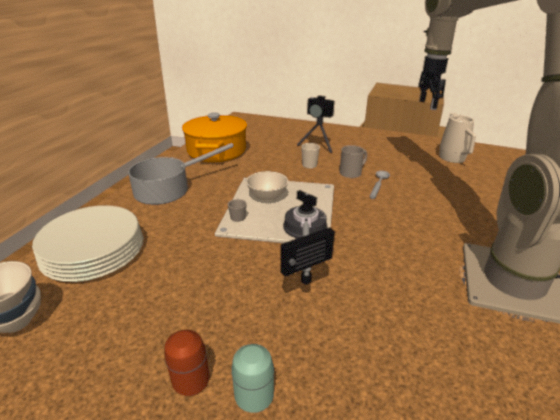

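The top view shows the pedestal at about (304,229), with the tube running left to the panel at (205,252), the bowl at (350,167) and the cup at (295,156). In the side view the pedestal is at (305,220) and the panel at (307,252).

```bash
python3 - <<'E'
from h import *
a=dict(np.load("t0.npz"));b=dict(np.load("s0.npz"))
A=cv2.resize(a["pixels"][195:265,205:345],None,fx=5,fy=5,interpolation=cv2.INTER_CUBIC)
B=cv2.resize(b["pixels"][180:270,270:350],None,fx=4,fy=4,interpolation=cv2.INTER_CUBIC)
B2=np.zeros((360,700,3),np.uint8);B2[:B.shape[0],:B.shape[1]]=B
cv2.imwrite("pics/c0.png",cv2.resize(np.vstack([A,B2])[:,:,::-1],None,fx=.84,fy=.84))
# board: white-ish low saturation near 12mm
C=cloud(a)
reg=np.zeros((420,560),bool);reg[120:270,255:415]=1
hsv=cv2.cvtColor(a["pixels"],cv2.COLOR_RGB2HSV)
m=(reg&(hsv[...,1]<70)&(hsv[...,2]>150)).astype(np.uint8)
m=cv2.morphologyEx(m,cv2.MORPH_CLOSE,np.ones((5,5)))
c=max(cv2.findContours(m,0,2)[0],key=cv2.contourArea)
P=onz(a,cv2.convexHull(c)[:,0],0.012)
(ct,sz,ang)=cv2.minAreaRect((P[:,:2]*1000).astype(np.float32));print("board",ct,sz,ang)
print(cv2.boxPoints((ct,sz,ang)))
# heights from the depth
for n,i in (("t",a),("s",b)):
    C=cloud(i); Z=C[...,2]
    ok=(i["depth"]>0)&(C[...,0]>.33)&(C[...,0]<.75)&(C[...,1]>-.3)&(C[...,1]<.45)
    print(n,"table/board z",np.median(C[ok&(Z<.006)][:,2]) , np.median(C[ok&(Z>.008)&(Z<.02)][:,2]))
    k=ok&(Z>.112)&(hsv[...,2]<300)&(C[...,1]<.12)&(C[...,1]>-.08)&(C[...,0]<.56)
    q=C[k]; print(len(q), q.mean(0) if len(q) else'', q[:,2].max() if len(q) else '')
    if len(q)>4: r=cv2.minAreaRect((q[:,:2]*1000).astype(np.float32));print("knob",r)
    k=ok&(Z>.040)&(Z<.053)&(C[...,1]<.12)&(C[...,1]>-.08)&(C[...,0]<.56);q=C[k];print("ped",len(q),cv2.minEnclosingCircle((q[:,:2]*1000).astype(np.float32)))
E
```

```text
board (636.8758544921875, -95.0694580078125) (309.78558349609375, 402.66204833984375) 10.14919662475586
[[ 448.92987   75.81722]
 [ 519.8837  -320.5441 ]
 [ 824.82184 -265.95615]
 [ 753.868    130.40518]]
t table/board z 0.00029466457429538906 0.012790528611297702
112 [ 0.53582285 -0.03997743  0.1181387 ] 0.1245583845998568
knob ((537.2359619140625, -40.217430114746094), (13.808525085449219, 53.56444549560547), 67.04953002929688)
ped 410 ((528.2918090820312, 2.05472469329834), 86.28077697753906)
s table/board z -0.0006289243061627925 0.011978711464091185
76 [ 0.53463075 -0.03766895  0.11620957] 0.1199391778530326
knob ((536.0437622070312, -39.4307861328125), (13.693263053894043, 55.318084716796875), 66.69705963134766)
ped 272 ((523.2028198242188, -30.1688175201416), 54.47341537475586)
```

View pics/c0.png

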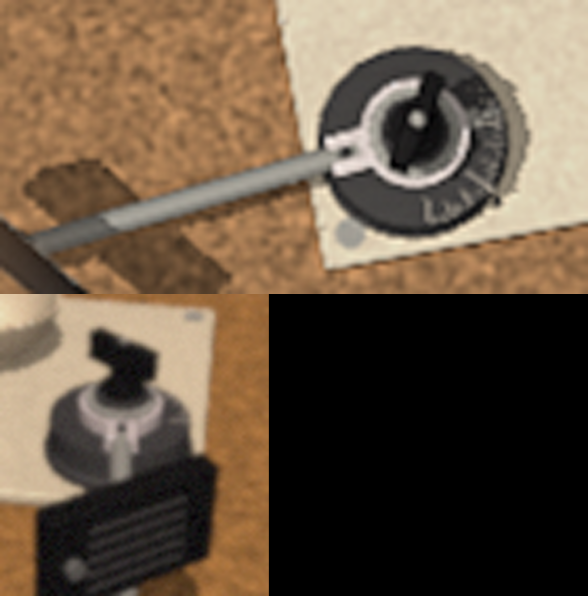

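The crop shows the bar running upper right to lower left through about (415,120), the tube leaving left at (340,150), and the scale at lower right with the pointer hidden. Both views agree on the axis, near (0.536, -0.040), with the knob top at 0.119 and the bar yaw at -23°. These match the given sizes, so I'm moving over it.

Units first: shifts go in shares of 60 cm and turns go in shares of 360 degrees. So 0.29 m / 0.6 = 0.4833, -0.04 m / 0.6 = -0.0667, 0.835 rad / 6.2832 = 0.1329.

```bash
echo '[[0.0333, -0.025, -0.0083, 0, 0, 0.0127, 0.085], [0.0833, -0.065, -0.0167, 0, 0, 0.0255, 0.085], [0.1333, -0.1033, -0.0333, 0, 0, 0.0382, 0.085], [0.1833, -0.1417, -0.05, 0, 0, 0.0509, 0.085], [0.2333, -0.18, -0.0667, 0, 0, 0.0637, 0.085], [0.2833, -0.2183, -0.0667, 0, 0, 0.0796, 0.085], [0.3333, -0.2583, -0.0667, 0, 0, 0.0955, 0.085], [0.3833, -0.2967, -0.075, 0, 0, 0.1114, 0.085], [0.4333, -0.335, -0.075, 0, 0, 0.1273, 0.085], [0.4833, -0.3733, -0.075, 0, 0, 0.1329, 0.085]]' | python3 -m handwheel 100
python3 - <<'E'
from h import *
o=manip.get_obs();r=R.from_quat(o["tcp_rot"][[1,2,3,0]]).as_matrix()
print(o["joints"].round(3)); print(r.round(3)); print("to go", (r.T@(np.array([.5365,-.040,.25])-o["eef_pos"])).round(4))
E
```

```text
time: 0.93
eef_pos: [0.4321, -0.2402, 0.2488]
tcp_rot: [0.0, 0.979, -0.202, 0.0]
wrist_force: [0.8, -0.4, -0.3]
gripper_width: 0.0851
grip_force: 0.0
[ 0.695  0.037 -0.286  1.714  0.011  1.393 -1.571]
[[ 0.918 -0.396  0.   ]
 [-0.396 -0.918 -0.   ]
 [ 0.     0.    -1.   ]]
to go [ 0.0165 -0.2252 -0.0013]
```

To row units: -0.225 m / 0.6 = -0.375, -0.215 m / 0.6 = -0.3583.

```bash
echo '[[0.0033, -0.0333, 0, 0, 0, 0, 0.085], [0.0083, -0.0917, 0, 0, 0, 0, 0.085], [0.0133, -0.15, 0, 0, 0, 0, 0.085], [0.0183, -0.2083, 0, 0, 0, 0, 0.085], [0.0217, -0.2667, 0, 0, 0, 0, 0.085], [0.025, -0.3167, 0, 0, 0, 0, 0.085], [0.0275, -0.3583, 0, 0, 0, 0, 0.085], [0.0275, -0.375, 0, 0, 0, 0, 0.085], [0.0275, -0.375, 0, 0, 0, 0, 0.085]]' | python3 -m handwheel
python3 - <<'E'
from h import *
w=grab("wrist");np.savez("w1.npz",**w);save(w,"w1.png")
o=manip.get_obs();r=R.from_quat(o["tcp_rot"][[1,2,3,0]]).as_matrix()
print(o["joints"].round(3),r[:2,:2].round(3)); print("cam",ray(w,[[280,210]]))
C=cloud(w);Z=C[...,2];ok=(w["depth"]>0)&(np.hypot(C[...,0]-.536,C[...,1]+.04)<.045)
k=ok&(Z>.105)&(Z<.14);q=C[k];print(len(q),np.percentile(q[:,2],[5,50,95]),cv2.minAreaRect((q[:,:2]*1000).astype(np.float32)))
E
```

```text
time: 1.68
eef_pos: [0.5351, -0.0386, 0.2482]
tcp_rot: [-0.0, 0.98, -0.197, -0.0]
wrist_force: [-0.3, -1.4, 0.2]
gripper_width: 0.0849
grip_force: 0.0
[ 0.43   0.149 -0.486  1.606  0.07   1.405 -2.033] [[ 0.921 -0.389]
 [-0.389 -0.921]]
cam (array([ 0.59642468, -0.06485858,  0.41848419]), array([[-0.24654889,  0.11041213, -0.96284031]]))
882 [0.11488371 0.1170923  0.11849744] ((541.2781372070312, -42.87200927734375), (17.863298416137695, 61.859439849853516), 63.1988639831543)
```

View pics/w1.png

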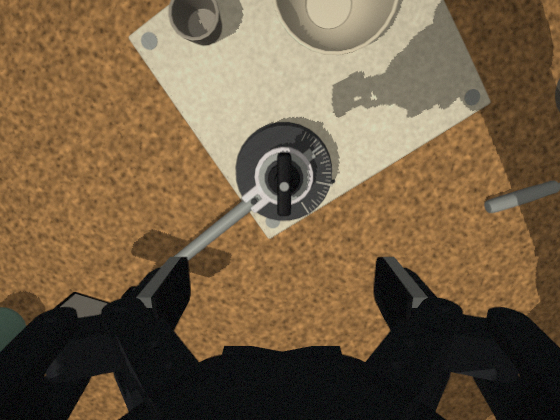

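The wrist view shows the bar standing nearly upright at about (284,183) with a pale dot at (284,187), the tube going lower left, and board corners at (270,238), (490,100) and (130,38). The fingers straddle column 281.

```bash
python3 - <<'E'
from h import *
a=dict(np.load("t0.npz"));b=dict(np.load("s0.npz"));w=dict(np.load("w1.npz"))
o1,d1=ray(a,[[304.3,223.1]]);o2,d2=ray(w,[[284,187]])
s=np.linalg.lstsq(np.c_[d1[0],-d2[0]],o2-o1,rcond=None)[0];p,q=o1+s[0]*d1[0],o2+s[1]*d2[0];print("dot",p,q)
print("f",w["camera_matrix"][0,0])
# corners of board
hsv=cv2.cvtColor(w["pixels"],cv2.COLOR_RGB2HSV)
tl,tr=onz(w,[[130,38],[149,40]],.012)
P=onz(w,[[130,38],[270,238],[490,100]],.012);print("corners",P.round(4),np.linalg.norm(P[0]-P[1]),np.linalg.norm(P[2]-P[1]))
ex=(P[0]-P[1])/np.linalg.norm(P[0]-P[1]);ey=(P[1]-P[2])/np.linalg.norm(P[2]-P[1])
print("yaw",np.degrees([np.arctan2(ex[1],ex[0]),np.arctan2(-ey[0],ey[1])]))
y=np.radians(np.mean([np.degrees(np.arctan2(ex[1],ex[0])),np.degrees(np.arctan2(-ey[0],ey[1]))]))
print("axis from corner",P[1][:2]+np.array([[np.cos(y),-np.sin(y)],[np.sin(y),np.cos(y)]])@[.07,-.07])
# knob: dark mask fit, line direction
C=cloud(w);Z=C[...,2];k=(w["depth"]>0)&(Z>.1155)&(Z<.13)&(np.hypot(C[...,0]-.536,C[...,1]+.04)<.045)
q=C[k][:,:2];print(len(q),q.mean(0),cv2.fitLine(q.astype(np.float32),2,0,.01,.01).ravel())
v,u=np.nonzero(k);print(u.min(),u.max(),v.min(),v.max())
# pedestal dark edge: circle from dark contour, low value
m=((w["pixels"].max(2)<95)).astype(np.uint8);m[:,:225]=0;m[:,345:]=0;m[240:]=0;m[:110]=0
m[230:]=0
c=max(cv2.findContours(m,0,1)[0],key=cv2.contourArea);h=cv2.convexHull(c)[:,0]
for z in(.047,):
  X=onz(w,h,z)[:,:2];S=np.linalg.lstsq(np.c_[2*X,np.ones(len(X))],(X**2).sum(1),rcond=None)[0];print("ped",S[:2],np.sqrt(S[2]+S[:2]@S[:2]))
# tube: pixels along tube -> z .055
T=onz(w,[[252,203],[183,254]],.055)[:,:2];print("tube az",np.degrees(np.arctan2(*(T[1]-T[0])[::-1])),T)
E
```

```text
dot [ 0.5404824  -0.04366587  0.12346342] [ 0.54054667 -0.04345875  0.12346627]
f 312.7762538319968
corners [[ 0.7601  0.0651  0.012 ]
 [ 0.4606  0.0101  0.012 ]
 [ 0.5231 -0.3193  0.012 ]] 0.30453846968781917 0.33530365261368095
yaw [10.39035576 10.74660369]
axis from corner [ 0.54220436 -0.04583757]
800 [ 0.54161775 -0.04319646] [ 0.9218454  -0.38755783  0.54161775 -0.04319646]
277 290 154 215
ped [ 0.54219281 -0.04479756] 0.058500413519336464
tube az 104.02202854108756 [[0.52435906 0.00445069]
 [0.49738989 0.11244124]]
```

To row units: 0.161 m / 0.6 = 0.2683, 0.0075 m / 0.6 = 0.0125.

```bash
echo '[[0.005, 0.0017, 0.0333, 0, 0, 0, 0.085], [0.0125, 0.0038, 0.0917, 0, 0, 0, 0.085], [0.0125, 0.0038, 0.15, 0, 0, 0, 0.085], [0.0125, 0.0038, 0.2, 0, 0, 0, 0.085], [0.0125, 0.0038, 0.2417, 0, 0, 0, 0.085], [0.0125, 0.0038, 0.2617, 0, 0, 0, 0.085], [0.0125, 0.0038, 0.2683, 0, 0, 0, 0.085], [0.0125, 0.0038, 0.2683, 0, 0, 0, 0.05], [0.0125, 0.0038, 0.2683, 0, 0, 0, 0.03], [0.0125, 0.0038, 0.2683, 0, 0, 0, 0.03]]' | python3 -m handwheel 100
echo '[[0, 0, 0, 0, 0, 0, 0.02], [0, 0, 0, 0, 0, 0, 0.01], [0, 0, 0, 0, 0, 0, 0.0], [0, 0, 0, 0, 0, 0, 0], [0, 0, 0, 0, 0, 0, 0], [0, 0, 0, 0, 0, 0, 0]]' | python3 -m handwheel 100
python3 -c "
from h import *
o=manip.get_obs();print(o['joints'].round(3),o['torque'],o['wrist_force'],o['time'])"
```

```text
time: 2.57
eef_pos: [0.5419, -0.0467, 0.0894]
tcp_rot: [-0.0, 0.98, -0.199, 0.001]
wrist_force: [0.4, -0.4, 0.7]
gripper_width: 0.0513
grip_force: 0.0
time: 3.07
eef_pos: [0.5425, -0.0436, 0.089]
tcp_rot: [-0.002, 0.98, -0.198, 0.002]
wrist_force: [2.6, 8.7, 3.3]
gripper_width: 0.0064
grip_force: 98.5
[ 0.412  0.288 -0.477  1.796  0.145  1.088 -2.084] [ 1.69801187 -0.61226549 -0.02441139] [2.57382161 8.7194646  3.28809936] 3.0667
```

```bash
python3 - <<'E'
from h import *
w=grab("wrist");b=grab("side");print(manip.get_obs()['gripper_width'])
B=cv2.resize(b["pixels"][150:270,250:370],(420,420),interpolation=cv2.INTER_CUBIC)
W=cv2.resize(w["pixels"][190:400,180:380],(380,400),interpolation=cv2.INTER_CUBIC);W=np.vstack([W,np.zeros((20,380,3),np.uint8)])
cv2.imwrite("pics/g1.png",np.hstack([W,B])[:,:,::-1])
E
```

```text
0.006948018675868776
```

View pics/g1.png

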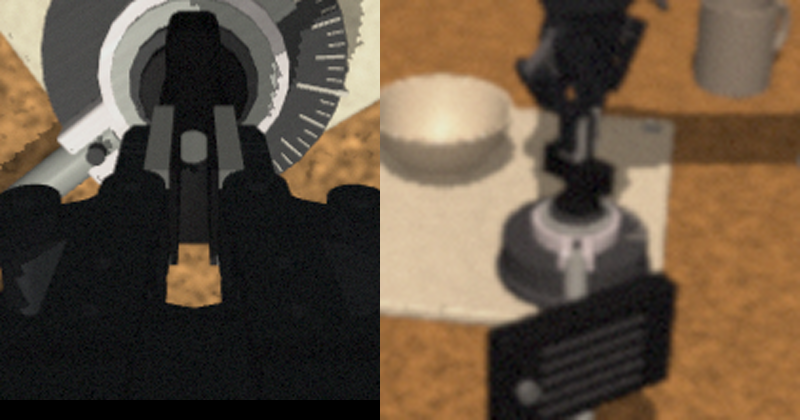

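The wrist crop shows the bar seated between both pads, dot at (194,147), and the side crop agrees, so the low opening reading is just pad compliance. I'm slackening the knob counterclockwise.

To row units: -0.0006 m / 0.6 = -0.001, -0.0005 m / 0.6 = -0.0008, -0.12 rad / 6.2832 = -0.0191.

```bash
echo '[[0, 0, 0, 0, 0, -0.0095, 0], [0, 0, 0, 0, 0, -0.0191, 0], [0, 0, -0.0005, 0, 0, -0.0286, 0], [0, 0, -0.0008, 0, 0, -0.0382, 0], [0, 0, -0.001, 0, 0, -0.0477, 0]]' | python3 -m handwheel 110
python3 -c "
from h import *
o=manip.get_obs();print(o['joints'].round(3),o['torque'],o['wrist_force'],o['time'])"
echo '[[0, 0, -0.0002, 0, 0, -0.0127, 0], [0, 0, -0.0005, 0, 0, -0.0255, 0], [0, 0, -0.0008, 0, 0, -0.0382, 0], [0, 0, -0.001, 0, 0, -0.0509, 0], [0, 0, -0.0013, 0, 0, -0.0637, 0]]' | python3 -m handwheel
python3 -c "
from h import *
o=manip.get_obs();print(o['joints'].round(3),o['torque'],o['wrist_force'],o['time'])"
```

```text
time: 3.58
eef_pos: [0.5425, -0.0434, 0.0894]
tcp_rot: [-0.002, 0.999, -0.048, 0.002]
wrist_force: [3.6, 8.5, 1.5]
gripper_width: 0.0058
grip_force: 108.5
[ 0.448  0.293 -0.518  1.794  0.159  1.092 -1.792] [ 1.94120936 -0.90465441 -0.24099954] [3.60033415 8.45093172 1.48661422] 3.5833
time: 4.0
eef_pos: [0.5425, -0.0428, 0.0901]
tcp_rot: [-0.001, 0.988, 0.152, 0.002]
wrist_force: [5.4, 11.0, -0.0]
gripper_width: 0.0056
grip_force: 108.4
[ 0.496  0.302 -0.576  1.791  0.179  1.097 -1.406] [ 2.30768677 -1.11371847 -0.06937364] [ 5.39455009 10.96022342 -0.01360479] 4.0
```

To row units: -0.0005 m / 0.6 = -0.0008, -0.0003 m / 0.6 = -0.0005, -0.28 rad / 6.2832 = -0.0446.

```bash
echo '[[0, 0, -0.0002, 0, 0, -0.0159, 0], [0, 0, -0.0005, 0, 0, -0.0318, 0], [0, 0, -0.0008, 0, 0, -0.0446, 0], [0, 0, -0.0008, 0, 0, -0.0446, 0]]' | python3 -m handwheel
python3 -c "
from h import *
o=manip.get_obs();print(o['joints'].round(3),o['torque'],o['wrist_force'],o['time'])"
echo '[[0, 0, 0, 0, 0, 0, 0.03], [0, 0, 0, 0, 0, 0, 0.05], [0, 0, 0, 0, 0, 0, 0.085], [0, 0, 0, 0, 0, 0, 0.085], [0, 0, -0.0167, 0, 0, 0, 0.085], [0, 0, -0.0667, 0, 0, 0, 0.085], [0, 0, -0.1333, 0, 0, 0, 0.085], [0, 0, -0.2, 0, 0, 0, 0.085], [0, 0, -0.2333, 0, 0, 0, 0.085], [0, 0, -0.2333, 0, 0, 0, 0.085]]' | python3 -m handwheel
python3 - <<'E'
from h import *
o=manip.get_obs();r=R.from_quat(o["tcp_rot"][[1,2,3,0]]).as_matrix();print(o['joints'].round(3),o['eef_pos'],r[:2,:2].round(3))
w=grab("wrist");np.savez("w2.npz",**w);t=grab("top");np.savez("t2.npz",**t)
save(w,"w2.png")
E
```

```text
time: 4.33
eef_pos: [0.5423, -0.0425, 0.0906]
tcp_rot: [-0.001, 0.957, 0.289, 0.002]
wrist_force: [4.5, 10.2, 0.7]
gripper_width: 0.0056
grip_force: 108.8
[ 0.53   0.309 -0.617  1.789  0.195  1.101 -1.136] [ 2.44164157 -0.83997359  0.02025171] [ 4.50827069 10.20407219  0.69992348] 4.3333
time: 5.17
eef_pos: [0.5431, -0.0463, 0.2358]
tcp_rot: [0.002, 0.958, 0.285, 0.004]
wrist_force: [0.1, -0.1, -0.2]
gripper_width: 0.0853
grip_force: 0.0
[ 0.56   0.185 -0.632  1.606  0.113  1.378 -1.077] [ 0.54308862 -0.04631228  0.2357833 ] [[ 0.837  0.547]
 [ 0.547 -0.837]]
```

View pics/w2.png

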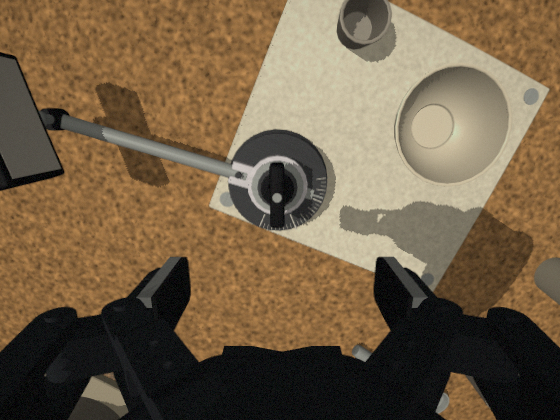

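The wrist view shows the tube from (235,170) to (60,120) with the panel at its end, the pedestal at (278,180), and the board corner at (211,207).

```bash
python3 - <<'E'
from h import *
w=dict(np.load("w2.npz"));t=dict(np.load("t2.npz"))
P=onz(w,[[286,-1],[211,207],[435,294],[548,90]],.012);print("corners",P.round(4),[np.linalg.norm(P[i]-P[i+1]).round(4) for i in(1,2)])
def yaw(v):return np.degrees(np.arctan2(v[1],v[0]))
print("yaws",yaw(P[1]-P[2])-90,yaw(P[3]-P[2]))
# ped circle
g=w["pixels"].max(2);m=(g<95).astype(np.uint8);m[:125]=0;m[232:]=0;m[:,:225]=0;m[:,332:]=0
c=max(cv2.findContours(m,0,1)[0],key=cv2.contourArea);h=cv2.convexHull(c)[:,0]
X=onz(w,h,.047)[:,:2];S=np.linalg.lstsq(np.c_[2*X,np.ones(len(X))],(X**2).sum(1),rcond=None)[0];print("ped",S[:2],np.sqrt(S[2]+S[:2]@S[:2]))
# tube from both views: depth points z .05-.066 in arm sector
ax=np.array([.5415,-.0437])
for n,i in(("w",w),("t",t)):
    C=cloud(i);d=C[...,:2]-ax;rr=np.hypot(d[...,0],d[...,1]);az=np.degrees(np.arctan2(d[...,1],d[...,0]))
    k=(i["depth"]>0)&(rr>.075)&(rr<.2)&(abs(az-105)<12)&(C[...,2]>.045)&(C[...,2]<.08)
    q=C[k];f=cv2.fitLine(q[:,:2].astype(np.float32),2,0,.01,.01).ravel()
    s=np.sign(f[1]);print(n,len(q),"topz",np.percentile(q[:,2],[50,90]),"az",yaw(s*f[:2]),f[2:], "mean az",np.median(az[k]),"axis offset",float(np.cross(f[:2],ax-f[2:])))
E
```

```text
corners [[ 0.7182  0.0613  0.012 ]
 [ 0.4616  0.0096  0.012 ]
 [ 0.5242 -0.3233  0.012 ]
 [ 0.8198 -0.2634  0.012 ]] [np.float64(0.3388), np.float64(0.3016)]
yaws 10.655171885506206 11.468255766711666
ped [ 0.54258043 -0.04168441] 0.05854794078563912
w 1655 topz [0.06191286 0.06348505] az 105.934494 [0.50352514 0.08845188] mean az 105.91421677326217 axis offset 0.0002349733289605943
t 292 topz [0.06191204 0.06649938] az 106.0687 [0.50238675 0.08813447] mean az 106.66591931796299 axis offset 0.0010946871289600618<stdin>:16: DeprecationWarning: Arrays of 2-dimensional vectors are deprecated. Use arrays of 3-dimensional vectors instead. (deprecated in NumPy 2.0)
```

To row units: -0.127 m / 0.6 = -0.2117, -0.125 m / 0.6 = -0.2083, -1.2 rad / 6.2832 = -0.191.

```bash
echo '[[0.0067, -0.02, 0, 0, 0, -0.0191, 0.085], [0.0133, -0.0417, 0, 0, 0, -0.0382, 0.085], [0.02, -0.0667, 0, 0, 0, -0.0573, 0.085], [0.0267, -0.0917, 0, 0, 0, -0.0764, 0.085], [0.0333, -0.1167, 0, 0, 0, -0.0955, 0.085], [0.0433, -0.1417, 0, 0, 0, -0.1146, 0.085], [0.0517, -0.1667, 0, 0, 0, -0.1337, 0.085], [0.0583, -0.1917, 0.0167, 0, 0, -0.1528, 0.085], [0.065, -0.2083, 0.05, 0, 0, -0.1719, 0.085], [0.065, -0.2117, 0.0833, 0, 0, -0.191, 0.085]]' | python3 -m handwheel
python3 - <<'E'
from h import *
w=grab("wrist")
o=manip.get_obs();r=R.from_quat(o["tcp_rot"][[1,2,3,0]]).as_matrix();print(o['joints'].round(3),o['eef_pos'],r[:2,:2].round(3))
a=np.radians(106);p=np.array([.542+.13*np.cos(a),-.0435+.13*np.sin(a),.036]);print("togo",r.T@(p-o["eef_pos"]),106-np.degrees(np.arctan2(r[1,0],r[0,0])))
C=cloud(w);d=C[...,:2]-[.542,-.0435];rr=np.hypot(d[...,0],d[...,1]);az=np.degrees(np.arctan2(d[...,1],d[...,0]))
k=(w["depth"]>0)&(rr>.075)&(rr<.2)&(abs(az-105)<12)&(C[...,2]>.045)&(C[...,2]<.08);q=C[k]
f=cv2.fitLine(q[:,:2].astype(np.float32),2,0,.01,.01).ravel();print(len(q),np.percentile(q[:,2],[50,90]),np.degrees(np.arctan2(f[1],f[0])),f[2:],np.median(az[k]))
E
```

```text
time: 6.1
eef_pos: [0.503, 0.0835, 0.1785]
tcp_rot: [-0.0, 0.626, 0.779, 0.0]
wrist_force: [0.1, 0.3, 0.0]
gripper_width: 0.0846
grip_force: 0.0
[ 0.511  0.18  -0.833  1.766  0.137  1.262 -0.132] [0.50090723 0.08214365 0.17427063] [[-0.223  0.975]
 [ 0.975  0.223]]
togo [-0.00197522  0.00579955  0.13823661] 3.1174379692207737
2171 [0.06176711 0.06325251] -73.83396 [0.5016842  0.09133438] 106.64513623603314
```

To row units: 0.138 m / 0.6 = 0.23, 0.0045 m / 0.6 = 0.0075, -0.055 rad / 6.2832 = -0.0088.

```bash
echo '[[0, 0.005, 0.0167, 0, 0, -0.008, 0.085], [-0.0033, 0.0075, 0.0583, 0, 0, -0.0088, 0.085], [-0.0033, 0.0075, 0.1167, 0, 0, -0.0088, 0.085], [-0.0033, 0.0075, 0.1667, 0, 0, -0.0088, 0.085], [-0.0033, 0.0075, 0.2083, 0, 0, -0.0088, 0.085], [-0.0033, 0.0075, 0.225, 0, 0, -0.0088, 0.085], [-0.0033, 0.0075, 0.23, 0, 0, -0.0088, 0.06], [-0.0033, 0.0075, 0.23, 0, 0, -0.0088, 0.045], [-0.0033, 0.0075, 0.23, 0, 0, -0.0088, 0.035], [-0.0033, 0.0075, 0.23, 0, 0, -0.0088, 0.025]]' | python3 -m handwheel 40
echo '[[0, 0, 0, 0, 0, 0, 0.015], [0, 0, 0, 0, 0, 0, 0.005], [0, 0, 0, 0, 0, 0, 0], [0, 0, 0, 0, 0, 0, 0], [0, 0, 0, 0, 0, 0, 0]]' | python3 -m handwheel 40
python3 - <<'E'
from h import *
o=manip.get_obs();r=R.from_quat(o["tcp_rot"][[1,2,3,0]]).as_matrix();print(o['torque'],r[:2,:2].round(3))
p=o["eef_pos"][:2]-[.542,-.0435];print(np.hypot(*p),np.degrees(np.arctan2(p[1],p[0])),np.degrees(np.arctan2(r[1,0],r[0,0])))
E
```

```text
time: 6.98
eef_pos: [0.5099, 0.0804, 0.0431]
tcp_rot: [0.001, 0.609, 0.794, 0.001]
wrist_force: [0.0, -0.3, -0.6]
gripper_width: 0.0386
grip_force: 0.0
time: 7.4
eef_pos: [0.5089, 0.0803, 0.0417]
tcp_rot: [0.0, 0.608, 0.794, 0.0]
wrist_force: [0.2, -0.2, -0.5]
gripper_width: 0.0001
grip_force: 0.0
[ 0.00585744 -0.02736899 -0.02957373] [[-0.26   0.966]
 [ 0.966  0.26 ]]
0.12814133170796677 104.99246702694066 105.06971564592057
```

```bash
python3 - <<'E'
from h import *
w=grab("wrist");b=grab("side");t=grab("top")
B=cv2.resize(b["pixels"][160:290,230:370],(390,362),interpolation=cv2.INTER_CUBIC)
W=cv2.resize(w["pixels"],(400,300));W=np.vstack([W,np.zeros((62,400,3),np.uint8)])
cv2.imwrite("pics/g2.png",np.hstack([W,B])[:,:,::-1])
E
```

```text
(no output)
```

View pics/g2.png

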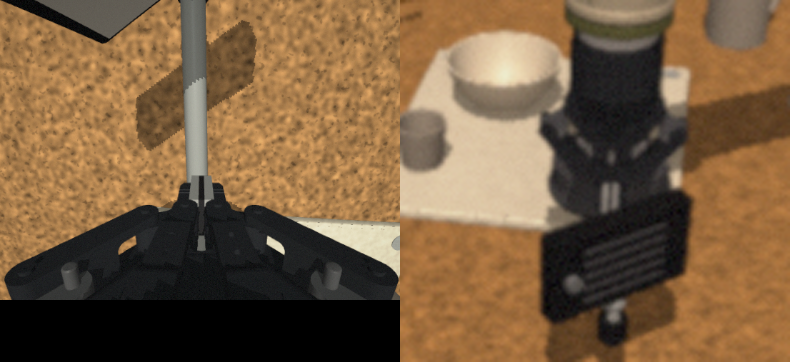

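The wrist crop shows the fingers shut at (200,190) with the tube running straight under them, and the side crop shows the tip near (610,205). The fingers closed above the tube, so I'm checking the tip height against the camera.

```bash
python3 - <<'E'
from h import *
w=grab("wrist");b=grab("side");o=manip.get_obs();p=o["eef_pos"];print(p)
print("wrist",proj(w,p),proj(w,p+[0,0,.019]),"side",proj(b,p), "tube top at grip",proj(w,[p[0],p[1],.063]))
C=cloud(w)
for v in range(180,330,8): print(v,C[v,275:290:5].round(3).tolist(), w["pixels"][v,281])
K=cloud(b)
for v in range(215,262,6): print(v,K[v,298:312:4].round(3).tolist())
E
```

```text
[0.5087587  0.08029282 0.04148635]
wrist [[282.62475633 242.69939826]] [[282.73986259 256.04180327]] side [[303.60031214 245.33835009]] tube top at grip [[282.75701925 258.03188997]]
180 [[0.494, 0.119, 0.064], [0.497, 0.119, 0.063], [0.499, 0.119, 0.06]] [163 165 153]
188 [[0.496, 0.115, 0.063], [0.498, 0.115, 0.062], [0.5, 0.115, 0.06]] [167 166 158]
196 [[0.497, 0.111, 0.063], [0.499, 0.112, 0.063], [0.501, 0.112, 0.061]] [163 166 154]
204 [[0.498, 0.107, 0.063], [0.5, 0.108, 0.063], [0.502, 0.108, 0.061]] [169 170 159]
212 [[0.499, 0.103, 0.063], [0.501, 0.104, 0.063], [0.503, 0.104, 0.062]] [167 169 158]
220 [[0.5, 0.099, 0.063], [0.502, 0.1, 0.063], [0.505, 0.1, 0.06]] [168 170 158]
228 [[0.501, 0.095, 0.063], [0.503, 0.096, 0.063], [0.506, 0.096, 0.061]] [168 167 157]
236 [[0.502, 0.091, 0.063], [0.504, 0.091, 0.062], [0.507, 0.092, 0.061]] [166 169 158]
244 [[0.503, 0.087, 0.062], [0.505, 0.088, 0.064], [0.508, 0.088, 0.062]] [168 167 156]
252 [[0.502, 0.09, 0.082], [0.505, 0.091, 0.081], [0.507, 0.092, 0.083]] [28 27 26]
260 [[0.503, 0.09, 0.09], [0.505, 0.09, 0.089], [0.507
[... 769 characters left out ...]
.066], [0.493, 0.096, 0.142]]
221 [[0.522, 0.092, 0.118], [0.512, 0.094, 0.121], [0.509, 0.068, 0.106], [0.495, 0.086, 0.12]]
227 [[0.543, 0.015, 0.046], [0.513, 0.086, 0.099], [0.503, 0.09, 0.104], [0.494, 0.085, 0.102]]
233 [[0.544, 0.011, 0.025], [0.512, 0.089, 0.084], [0.501, 0.094, 0.09], [0.494, 0.082, 0.083]]
239 [[0.485, 0.221, 0.163], [0.478, 0.217, 0.162], [0.47, 0.215, 0.162], [0.463, 0.211, 0.161]]
245 [[0.481, 0.234, 0.158], [0.475, 0.226, 0.154], [0.468, 0.221, 0.152], [0.462, 0.212, 0.147]]
251 [[0.48, 0.233, 0.143], [0.474, 0.226, 0.139], [0.467, 0.219, 0.136], [0.461, 0.213, 0.133]]
257 [[0.48, 0.232, 0.127], [0.473, 0.23, 0.127], [0.467, 0.217, 0.119], [0.46, 0.212, 0.117]]
```

The tip is really about 33 mm higher than the reported TCP: the shut tips show at z ≈ 0.076, against a tube top of 0.063 confirmed in all views. That also means the knob was turned by the small dome on its top, which explains the 6 mm opening. I'll open and descend further, watching the force.

To row units: 0.034 m / 0.6 = 0.0567, -0.002 m / 0.6 = -0.0033, 0.015 rad / 6.2832 = 0.0024.

```bash
echo '[[0, -0.0033, 0, 0, 0, 0, 0.04], [0, -0.0033, 0, 0, 0, 0, 0.085], [0, -0.0033, 0, 0, 0, 0, 0.085], [0, -0.0033, 0, 0, 0, 0, 0.085], [0, -0.0033, 0.0133, 0, 0, 0.0024, 0.085], [0, -0.0033, 0.0267, 0, 0, 0.0024, 0.085], [0, -0.0033, 0.0367, 0, 0, 0.0024, 0.085], [0, -0.0033, 0.0467, 0, 0, 0.0024, 0.085], [0, -0.0033, 0.0567, 0, 0, 0.0024, 0.085], [0, -0.0033, 0.0567, 0, 0, 0.0024, 0.085]]' | python3 -m handwheel
echo '[[0, 0, 0, 0, 0, 0, 0.04], [0, 0, 0, 0, 0, 0, 0.02], [0, 0, 0, 0, 0, 0, 0], [0, 0, 0, 0, 0, 0, 0], [0, 0, 0, 0, 0, 0, 0], [0, 0, 0, 0, 0, 0, 0], [0, 0, 0, 0, 0, 0, 0]]' | python3 -m handwheel 40
python3 - <<'E'
from h import *
w=grab("wrist");o=manip.get_obs();r=R.from_quat(o["tcp_rot"][[1,2,3,0]]).as_matrix();print(o['torque'],o['gripper_width'],r.round(3))
p=o["eef_pos"][:2]-[.542,-.0435];print(np.hypot(*p),np.degrees(np.arctan2(p[1],p[0])),np.degrees(np.arctan2(r[1,0],r[0,0])))
C=cloud(w)
for v in range(196,300,8): print(v,C[v,256:310:6].round(3)[:,1:].tolist())
E
```

```text
time: 8.48
eef_pos: [0.5059, 0.0797, 0.006]
tcp_rot: [-0.001, 0.614, 0.789, -0.001]
wrist_force: [0.6, -0.2, 0.0]
gripper_width: 0.0848
grip_force: 0.0
time: 9.07
eef_pos: [0.5073, 0.0798, 0.0078]
tcp_rot: [0.0, 0.614, 0.789, 0.0]
wrist_force: [1.6, -0.4, 0.6]
gripper_width: 0.0148
grip_force: 39.2
[ 0.06891446 -0.28258695  0.15623253] 0.014416129661910474 [[-0.246  0.969  0.001]
 [ 0.969  0.246 -0.   ]
 [-0.     0.001 -1.   ]]
0.12810293358167776 105.7116428546259 104.22062095353958
196 [[0.101, 0.001], [0.116, 0.059], [0.117, 0.061], [0.118, 0.063], [0.119, 0.063], [0.119, 0.063], [0.12, 0.061], [0.119, 0.058], [0.108, 0.0]]
204 [[0.097, 0.0], [0.113, 0.06], [0.114, 0.061], [0.115, 0.062], [0.116, 0.062], [0.116, 0.062], [0.117, 0.062], [0.116, 0.058], [0.104, 0.001]]
212 [[0.092, 0.0], [0.11, 0.06], [0.111, 0.061], [0.112, 0.062], [0.113, 0.063], [0.113, 0.062], [0.113, 0.061], [0.113, 0.057], [0.099, -0.001]]
220 [[0.087, 0.0], [0.107, 0.059], [0.108, 0.062], [0.109, 0.063], [0.11, 0.063], [0.11, 0.063], [0.11, 0.061], [0.11, 0.058], [0.094, 0.0]]
228 [[0.082, -0.001], [0.103, 0.
[... 586 characters left out ...]
0.091, 0.061], [0.093, 0.063], [0.093, 0.063], [0.094, 0.063], [0.094, 0.062], [0.093, 0.058], [0.093, 0.056]]
268 [[0.088, 0.064], [0.088, 0.063], [0.088, 0.061], [0.089, 0.062], [0.09, 0.063], [0.091, 0.063], [0.09, 0.061], [0.089, 0.058], [0.092, 0.063]]
276 [[0.088, 0.07], [0.089, 0.07], [0.085, 0.062], [0.085, 0.062], [0.087, 0.063], [0.087, 0.063], [0.087, 0.061], [0.087, 0.059], [0.093, 0.071]]
284 [[0.086, 0.073], [0.087, 0.073], [0.081, 0.061], [0.082, 0.062], [0.084, 0.064], [0.084, 0.063], [0.083, 0.061], [0.082, 0.058], [0.091, 0.074]]
292 [[0.084, 0.075], [0.083, 0.073], [0.077, 0.06], [0.079, 0.063], [0.079, 0.062], [0.08, 0.062], [0.079, 0.061], [0.079, 0.058], [0.087, 0.072]]
```

The tube is held now at 39 N, reading 15 mm. I'll do a short test swing before the rest.

Units first: shifts go in shares of 60 cm and turns go in shares of 360 degrees. So 0.0064 m / 0.6 = 0.0107, 0.0032 m / 0.6 = 0.0053, 0.05 rad / 6.2832 = 0.008.

```bash
echo '[[0, 0.0053, 0, 0, 0, 0.004, 0], [-0.0002, 0.0107, 0, 0, 0, 0.008, 0]]' | python3 -m handwheel
python3 -c "
from h import *
o=manip.get_obs();print(o['torque'])"
```

```text
time: 9.28
eef_pos: [0.5134, 0.0814, 0.0078]
tcp_rot: [0.0, 0.634, 0.773, 0.0]
wrist_force: [0.2, 0.1, 1.8]
gripper_width: 0.0144
grip_force: 39.5
[ 0.0864116 -0.0671025  0.2072537]
```

To row units: 0.0928 m / 0.6 = 0.1547, 0.0881 m / 0.6 = 0.1468, 0.8 rad / 6.2832 = 0.1273.

```bash
echo '[[-0.0005, 0.0213, 0, 0, 0, 0.0159, 0], [-0.0032, 0.0425, 0, 0, 0, 0.0318, 0], [-0.0078, 0.0633, 0, 0, 0, 0.0477, 0], [-0.0147, 0.0835, 0, 0, 0, 0.0637, 0], [-0.0235, 0.103, 0, 0, 0, 0.0796, 0], [-0.0342, 0.1213, 0, 0, 0, 0.0955, 0], [-0.0465, 0.1387, 0, 0, 0, 0.1114, 0], [-0.0535, 0.1468, 0, 0, 0, 0.1194, 0], [-0.0607, 0.1547, 0, 0, 0, 0.1273, 0], [-0.0607, 0.1547, 0, 0, 0, 0.1273, 0]]' | python3 -m handwheel
python3 - <<'E'
from h import *
w=grab("wrist");t=grab("top");s=grab("side");np.savez("w3.npz",**w);np.savez("t3.npz",**t);np.savez("s3.npz",**s)
o=manip.get_obs();r=R.from_quat(o["tcp_rot"][[1,2,3,0]]).as_matrix();print(o['wrist_force'],o['torque'],o["joints"].round(3))
p=o["eef_pos"][:2]-[.542,-.0435];print(np.hypot(*p),np.degrees(np.arctan2(p[1],p[0])),np.degrees(np.arctan2(r[1,0],r[0,0])))
# fixed-world rectified crop of pedestal from top view, plus wrist
W=cv2.resize(w["pixels"],(400,300));W=np.vstack([W,np.zeros((60,400,3),np.uint8)])
u,v=proj(t,[.542,-.0435,.047])[0].astype(int)
T=cv2.resize(t["pixels"][v-25:v+25,u-27:u+28],(396,360),interpolation=cv2.INTER_CUBIC)
cv2.imwrite("pics/p3.png",np.hstack([W,T])[:,:,::-1]);print(u,v)
E
```

```text
time: 10.12
eef_pos: [0.6128, 0.0624, 0.0078]
tcp_rot: [0.001, 0.886, 0.463, 0.001]
wrist_force: [-0.2, -2.6, 5.3]
gripper_width: 0.0147
grip_force: 40.3
[-0.18414756 -3.29370772  4.49904967] [-0.58144904 -0.00591244  0.12455801] [ 0.239  0.546 -0.535  1.663  0.317  1.02  -1.001]
0.12742501532186792 57.02529272631464 55.56266121171726
303 226
```

View pics/p3.png

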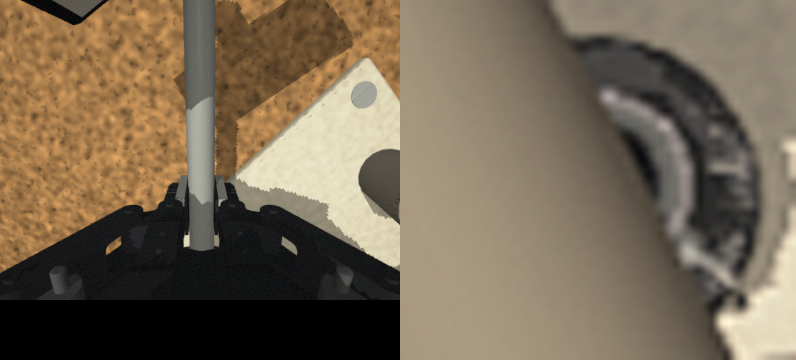

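The wrist crop shows the tube held centrally at (202,215) with the cup well clear at (390,180). The pointer is hidden by the robot in the top crop.

```bash
cat >> h.py <<'E'
def tube(i,az0,ax=(.542,-.0435),r0=.075,r1=.2,tol=12):
    C=cloud(i);d=C[...,:2]-np.array(ax);rr=np.hypot(d[...,0],d[...,1]);az=np.degrees(np.arctan2(d[...,1],d[...,0]))
    k=(i["depth"]>0)&(rr>r0)&(rr<r1)&(abs(az-az0)<tol)&(C[...,2]>.054)&(C[...,2]<.068)
    q=C[k];f=cv2.fitLine(q[:,:2].astype(np.float32),2,0,.01,.01).ravel();y=np.degrees(np.arctan2(f[1],f[0]))
    return len(q),np.percentile(q[:,2],90).round(4),y%180,f[2:],np.median(az[k])
E
python3 - <<'E'
from h import *
w=dict(np.load("w3.npz"));print(tube(w,56,r0=.15,r1=.21))
for c in [(128,135),(264,150),(282,258)]: pass
# stand yaw and axis again from the top view: hull edges of the board (w/o clutter) by line fits to pale pixels
t=dict(np.load("t0.npz"));p=t["pixels"];hsv=cv2.cvtColor(p,cv2.COLOR_RGB2HSV)
m=((hsv[...,1]<75)&(hsv[...,2]>140)).astype(np.uint8)
def edge(rows,cols,axis,last):
    pts=[]
    for k in (rows if axis==0 else cols):
        line=m[k,cols[0]:cols[-1]+1] if axis==0 else m[rows[0]:rows[-1]+1,k]
        z=np.nonzero(line)[0]
        if len(z): j=z[-1] if last else z[0]; pts.append((cols[0]+j,k) if axis==0 else (k,rows[0]+j))
    P=onz(t,pts,.012)[:,:2].astype(np.float32);f=cv2.fitLine(P,cv2.DIST_HUBER,0,.001,.01).ravel();return np.degrees(np.arctan2(f[1],f[0]))%180,f
print("right",edge(range(145,230),range(370,415),0,True));print("top",edge(range(125,160),range(275,375),1,False))
print("left",edge(range(160,205),range(255,300),0,False));print("bottom",edge(range(225,262),range(330,398),1,True))
E
```

```text
(6605, np.float64(0.0633), np.float32(55.919106), array([0.6428115 , 0.10772724], dtype=float32), np.float64(56.308655017593516))
right (np.float32(10.193894), array([ 0.9842145 ,  0.17697987,  0.6562685 , -0.29482585], dtype=float32))
top (np.float32(100.24234), array([ 0.17781194, -0.98406446,  0.7949569 , -0.1063569 ], dtype=float32))
left (np.float32(10.054105), array([0.98464334, 0.17457806, 0.67158496, 0.05092567], dtype=float32))
bottom (np.float32(100.06868), array([ 0.17482841, -0.98459893,  0.5060484 , -0.23599418], dtype=float32))
```

To row units: 0.0023 m / 0.6 = 0.0038, 0.0012 m / 0.6 = 0.002, 0.018 rad / 6.2832 = 0.0029.

```bash
echo '[[0, 0.002, 0, 0, 0, 0.0014, 0], [0, 0.0038, 0, 0, 0, 0.0029, 0], [0, 0.0038, 0, 0, 0, 0.0029, 0], [0, 0.0038, 0, 0, 0, 0.0029, 0], [0, 0.0038, 0, 0, 0, 0.0029, 0.03], [0, 0.0038, 0, 0, 0, 0.0029, 0.085], [0, 0.0038, 0, 0, 0, 0.0029, 0.085], [0, 0.0038, 0, 0, 0, 0.0029, 0.085]]' | python3 -m handwheel
echo '[[0, 0, -0.0333, 0, 0, 0, 0.085], [0, 0, -0.1, 0, 0, 0, 0.085], [0, 0, -0.1667, 0, 0, 0, 0.085], [0, 0, -0.2333, 0, 0, 0, 0.085], [-0.05, 0, -0.2667, 0, 0, 0, 0.085], [-0.1167, 0, -0.2667, 0, 0, 0, 0.085], [-0.1833, 0, -0.2667, 0, 0, 0, 0.085], [-0.25, 0, -0.2667, 0, 0, 0, 0.085], [-0.3167, 0, -0.2667, 0, 0, 0, 0.085], [-0.3667, 0, -0.25, 0, 0, 0, 0.085]]' | python3 -m handwheel
echo '[[-0.025, 0, 0.0333, 0, 0, 0, 0.085], [-0.0333, 0, 0.0833, 0, 0, 0, 0.085], [-0.0333, 0, 0.125, 0, 0, 0, 0.085], [-0.0333, 0, 0.15, 0, 0, 0, 0.085], [-0.0333, 0, 0.15, 0, 0, 0, 0.085], [-0.0333, 0, 0.15, 0, 0, 0, 0.085]]' | python3 -m handwheel
python3 - <<'E'
from h import *
w=grab("wrist");np.savez("w4.npz",**w);t=grab("top");np.savez("t4.npz",**t)
P=proj(w,[.542,-.0435,.047])[0];u,v=P.astype(int);print(P,tube(t,55),tube(w,55,r0=.07,r1=.12))
save(w,"w4.png",(max(u-120,0),max(v-120,0),u+120,v+90),3.3)
E
```

```text
time: 10.93
eef_pos: [0.6127, 0.0628, 0.0072]
tcp_rot: [-0.0, 0.889, 0.458, -0.0]
wrist_force: [-0.2, -0.4, -0.6]
gripper_width: 0.0627
grip_force: 0.0
time: 11.77
eef_pos: [0.4842, -0.1194, 0.1589]
tcp_rot: [0.001, 0.89, 0.457, 0.001]
wrist_force: [2.1, -0.3, -0.3]
gripper_width: 0.0854
grip_force: 0.0
time: 12.27
eef_pos: [0.4733, -0.1324, 0.0673]
tcp_rot: [-0.001, 0.889, 0.458, -0.0]
wrist_force: [-0.2, 0.2, 0.1]
gripper_width: 0.0847
grip_force: 0.0Traceback (most recent call last):
  File "<stdin>", line 3, in <module>
  File "h.py", line 30, in tube
    q=C[k];f=cv2.fitLine(q[:,:2].astype(np.float32),2,0,.01,.01).ravel();y=np.degrees(np.arctan2(f[1],f[0]))
             ~~~~~~~~~~~^^^^^^^^^^^^^^^^^^^^^^^^^^^^^^^^^^^^^^^^
cv2.error: OpenCV(4.12.0) /io/opencv/modules/imgproc/src/linefit.cpp:50: error: (-215:Assertion failed) count > 0 in function 'fitLine2D_wods'
```

```bash
python3 - <<'E'
from h import *
w=dict(np.load("w4.npz"));P=proj(w,[.542,-.0435,.047])[0];u,v=P.astype(int);print(P,proj(w,[[.514,-.085,.049]]))
save(w,"w4.png",(max(u-110,0),max(v-70,0),u+120,v+110),3.3)
try: print(tube(w,55,r0=.06,r1=.2))
except Exception: print("no w tube")
E
```

```text
[290.37275356  39.61662282] [[292.09369971 131.10098556]]
no w tube
```

View pics/w4.png

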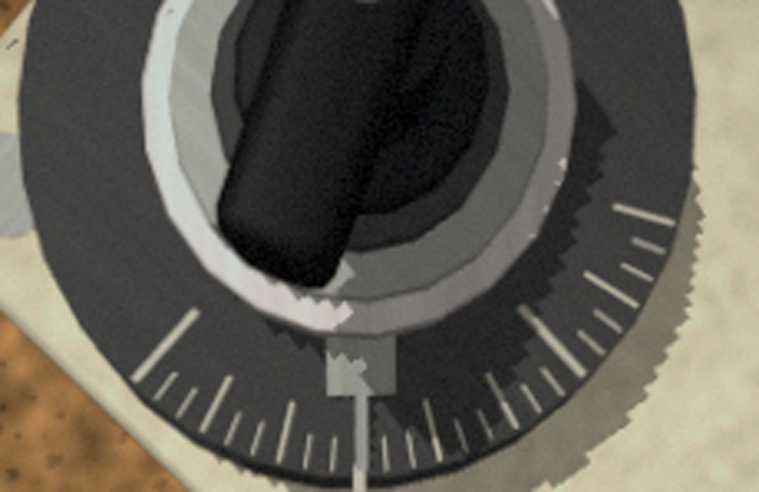

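The pointer stands in the gap between the neighbouring lines at x=333 (50°) and 386 (40°), at x=360, on the 45 line. The longest lines are at (165,345) for 90° and (550,340) for 0°, so the count confirms 45. Next is measuring the knob for a proper grip on the bar.

```bash
python3 - <<'E'
from h import *
w=dict(np.load("w2.npz"));C=cloud(w);Z=C[...,2]
k=(w["depth"]>0)&(Z>.116)&(Z<.135)&(np.hypot(C[...,0]-.542,C[...,1]+.0435)<.045);q=C[k]
f=cv2.fitLine(q[:,:2].astype(np.float32),2,0,.01,.01).ravel();y=np.degrees(np.arctan2(f[1],f[0]));print(len(q),y,f[2:],np.percentile(q[:,2],[10,50,95]),cv2.minAreaRect((q[:,:2]*1000).astype(np.float32)))
o=manip.get_obs();r=R.from_quat(o["tcp_rot"][[1,2,3,0]]).as_matrix();yt=np.degrees(np.arctan2(r[1,0],r[0,0]))
print(yt,"rz",np.radians(yt-y),"togo",r.T@(np.array([.5415,-.0437,.056])-o["eef_pos"]))
E
```

```text
892 33.800735 [ 0.54180753 -0.041788  ] [0.11761    0.11883187 0.12015815] ((540.890869140625, -42.447349548339844), (61.546775817871094, 13.762560844421387), 33.919090270996094)
54.50148217061474 rz 0.3612961874836756 togo [0.11137818 0.00275429 0.01282052]
```

To row units: 0.1114 m / 0.6 = 0.1857, 0.035 m / 0.6 = 0.0583, 0.361 rad / 6.2832 = 0.0575.

```bash
echo '[[0, 0, -0.05, 0, 0, 0.008, 0.085], [0, 0, -0.1, 0, 0, 0.0159, 0.085], [0.0167, 0, -0.15, 0, 0, 0.0255, 0.085], [0.0583, 0.0017, -0.1667, 0, 0, 0.035, 0.085], [0.1083, 0.0033, -0.1667, 0, 0, 0.0446, 0.085], [0.15, 0.0042, -0.1667, 0, 0, 0.0541, 0.085], [0.175, 0.0042, -0.1667, 0, 0, 0.0575, 0.085], [0.1857, 0.0042, -0.1667, 0, 0, 0.0575, 0.085], [0.1857, 0.0042, -0.1667, 0, 0, 0.0575, 0.085], [0.1857, 0.0042, -0.1667, 0, 0, 0.0575, 0.085]]' | python3 -m handwheel
python3 - <<'E'
from h import *
w=grab("wrist");o=manip.get_obs();r=R.from_quat(o["tcp_rot"][[1,2,3,0]]).as_matrix();yt=np.degrees(np.arctan2(r[1,0],r[0,0]))
C=cloud(w);Z=C[...,2]
k=(w["depth"]>0)&(Z>.116)&(Z<.135)&(np.hypot(C[...,0]-.542,C[...,1]+.0435)<.045);q=C[k]
R_=cv2.minAreaRect((q[:,:2]*1000).astype(np.float32));print(len(q),R_,np.percentile(q[:,2],[10,50,95]))
print(yt,"togo",r.T@(np.array([R_[0][0]/1000,R_[0][1]/1000,.056])-o["eef_pos"]),o["joints"].round(2))
E
```

```text
time: 13.2
eef_pos: [0.5403, -0.0443, 0.168]
tcp_rot: [0.0, 0.957, 0.291, 0.0]
wrist_force: [0.2, -0.7, 0.3]
gripper_width: 0.0851
grip_force: 0.0
1474 ((540.9793701171875, -42.56182861328125), (61.72135925292969, 13.86799144744873), 34.29771041870117) [0.11758277 0.11881825 0.1201622 ]
33.771743430952256 togo [ 0.00205271 -0.00150983  0.11185415] [ 0.47  0.22 -0.53  1.71  0.12  1.25 -1.07]
```

To row units: 0.112 m / 0.6 = 0.1867, 0.105 m / 0.6 = 0.175, -0.008 rad / 6.2832 = -0.0013.

```bash
echo '[[0.0017, -0.0017, 0.0333, 0, 0, 0, 0.085], [0.0033, -0.0025, 0.0833, 0, 0, -0.0013, 0.085], [0.0033, -0.0025, 0.125, 0, 0, -0.0013, 0.085], [0.0033, -0.0025, 0.1583, 0, 0, -0.0013, 0.085], [0.0033, -0.0025, 0.175, 0, 0, -0.0013, 0.085], [0.0033, -0.0025, 0.1867, 0, 0, -0.0013, 0.085], [0.0033, -0.0025, 0.1867, 0, 0, -0.0013, 0.085]]' | python3 -m handwheel 60
echo '[[0, 0, 0, 0, 0, 0, 0.04], [0, 0, 0, 0, 0, 0, 0.02], [0, 0, 0, 0, 0, 0, 0], [0, 0, 0, 0, 0, 0, 0], [0, 0, 0, 0, 0, 0, 0], [0, 0, 0, 0, 0, 0, 0]]' | python3 -m handwheel 60
echo '[[0, 0, 0, 0, 0, 0, 0], [0, 0, 0, 0, 0, 0, 0], [0, 0, 0, 0, 0, 0, 0], [0, 0, 0, 0, 0, 0, 0]]' | python3 -m handwheel 100
python3 -c "
from h import *
o=manip.get_obs();print(o['torque'],o['wrist_force'])"
```

```text
time: 13.83
eef_pos: [0.5406, -0.042, 0.0549]
tcp_rot: [-0.0, 0.956, 0.294, -0.001]
wrist_force: [-0.4, 0.0, -0.0]
gripper_width: 0.0851
grip_force: 0.0
time: 14.33
eef_pos: [0.5422, -0.0422, 0.0563]
tcp_rot: [0.001, 0.956, 0.294, 0.001]
wrist_force: [1.1, -1.8, 3.8]
gripper_width: 0.0189
grip_force: 58.5
time: 14.67
eef_pos: [0.5422, -0.0422, 0.0565]
tcp_rot: [0.001, 0.956, 0.294, 0.001]
wrist_force: [0.8, -2.5, 5.2]
gripper_width: 0.0181
grip_force: 97.6
[-0.7126696  -0.1404881   0.05184629] [ 0.82876505 -2.48374699  5.2022726 ]
```

The reading of 18 mm suggests the tips are catching the 21 mm neck. I'll regrip 7 mm higher, on the bar itself.

To row units: -0.007 m / 0.6 = -0.0117, -0.004 m / 0.6 = -0.0067.

```bash
echo '[[0, 0, 0, 0, 0, 0, 0.03], [0, 0, 0, 0, 0, 0, 0.035], [0, 0, 0, 0, 0, 0, 0.035], [0, 0, -0.0067, 0, 0, 0, 0.035], [0, 0, -0.0117, 0, 0, 0, 0.035], [0, 0, -0.0117, 0, 0, 0, 0.02], [0, 0, -0.0117, 0, 0, 0, 0], [0, 0, -0.0117, 0, 0, 0, 0], [0, 0, -0.0117, 0, 0, 0, 0], [0, 0, -0.0117, 0, 0, 0, 0]]' | python3 -m handwheel 100
python3 -c "
from h import *
o=manip.get_obs();print(o['torque'],o['wrist_force'])
w=grab('wrist');save(w,'g3.png',(170,190,390,360),2.6)"
```

```text
time: 15.5
eef_pos: [0.5424, -0.0421, 0.0637]
tcp_rot: [0.001, 0.956, 0.294, 0.001]
wrist_force: [0.1, -1.5, 7.9]
gripper_width: 0.0167
grip_force: 97.7
[-0.55519883 -0.05835421  0.04298575] [ 0.07793574 -1.48466017  7.9414061 ]
```

View pics/g3.png

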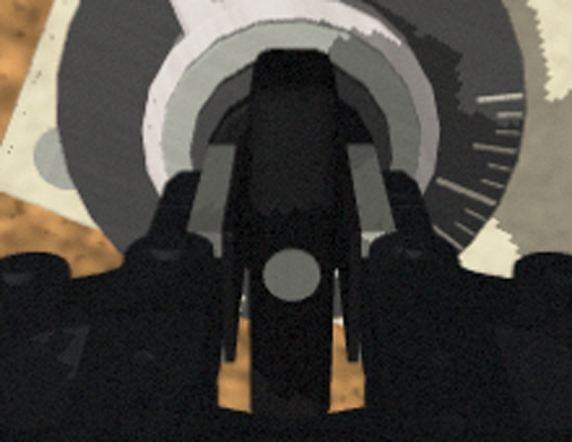

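The crop shows the bar (x 250-335) with thin gaps to the pads on both sides, so the tips still hold something wider lower down, the neck. I'll go 10 mm higher.

To row units: -0.01 m / 0.6 = -0.0167, -0.005 m / 0.6 = -0.0083.

```bash
echo '[[0, 0, 0, 0, 0, 0, 0.03], [0, 0, 0, 0, 0, 0, 0.035], [0, 0, 0, 0, 0, 0, 0.035], [0, 0, -0.0083, 0, 0, 0, 0.035], [0, 0, -0.0167, 0, 0, 0, 0.035], [0, 0, -0.0167, 0, 0, 0, 0.02], [0, 0, -0.0167, 0, 0, 0, 0], [0, 0, -0.0167, 0, 0, 0, 0], [0, 0, -0.0167, 0, 0, 0, 0], [0, 0, -0.0167, 0, 0, 0, 0]]' | python3 -m handwheel 100
python3 - <<'E'
from h import *
o=manip.get_obs();print(o['torque'],o['wrist_force'])
w=grab('wrist');np.savez("w5.npz",**w);C=cloud(w)
for v in range(236,330,8): print(v,C[v,250:314:7,2].round(3).tolist())
E
```

```text
time: 16.38
eef_pos: [0.5426, -0.042, 0.0741]
tcp_rot: [0.001, 0.956, 0.294, 0.001]
wrist_force: [0.3, -2.4, 10.3]
gripper_width: 0.0142
grip_force: 98.0
[-0.49333855  0.18155424  0.04903277] [ 0.27618818 -2.44569494 10.28150353]
236 [0.07, 0.08, 0.081, 0.119, 0.118, 0.119, 0.119, 0.081, 0.079, 0.071]
244 [0.072, 0.08, 0.084, 0.118, 0.119, 0.118, 0.119, 0.083, 0.079, 0.072]
252 [0.071, 0.113, 0.113, 0.119, 0.12, 0.12, 0.118, 0.114, 0.114, 0.071]
260 [0.124, 0.122, 0.122, 0.119, 0.119, 0.119, 0.119, 0.122, 0.123, 0.122]
268 [0.131, 0.13, 0.127, 0.118, 0.119, 0.119, 0.118, 0.127, 0.129, 0.13]
276 [0.138, 0.136, 0.127, 0.118, 0.121, 0.12, 0.119, 0.127, 0.137, 0.137]
284 [0.146, 0.14, 0.129, 0.118, 0.119, 0.12, 0.118, 0.129, 0.139, 0.145]
292 [0.15, 0.142, 0.128, 0.119, 0.12, 0.119, 0.119, 0.129, 0.142, 0.15]
300 [0.155, 0.145, 0.129, 0.119, 0.12, 0.119, 0.119, 0.13, 0.145, 0.156]
308 [0.167, 0.145, 0.132, 0.119, 0.119, 0.119, 0.119, 0.131, 0.146, 0.167]
316 [0.171, 0.147, 0.132, 0.119, 0.12, 0.119, 0.119, 0.133, 0.145, 0.171]
324 [0.174, 0.147, 0.0, 0.119, 0.119, 0.119, 0.118, 0.0, 0.147, 0.173]
```

The opening now reads 14.2 mm, the bar's thickness, at 98 N. Tightening in small strokes with a torque reading each.

To row units: 0.0002 m / 0.6 = 0.0003, 0.0001 m / 0.6 = 0.0002, 0.12 rad / 6.2832 = 0.0191.

```bash
cat > q.py <<'E'
from h import *
o=manip.get_obs();r=R.from_quat(o["tcp_rot"][[1,2,3,0]]).as_matrix();print("Tz %.3f yaw %.2f"%(o['torque'][2],np.degrees(np.arctan2(r[1,0],r[0,0]))),o['torque'].round(2),o['wrist_force'].round(1),"w",o['gripper_width'].round(4),o["joints"][6].round(2))
E
echo '[[0, 0, 0.0002, 0, 0, 0.0095, 0], [0, 0, 0.0003, 0, 0, 0.0191, 0]]' | python3 -m handwheel 110 >/dev/null;python3 q.py
echo '[[0, 0, 0.0002, 0, 0, 0.0095, 0], [0, 0, 0.0003, 0, 0, 0.0191, 0]]' | python3 -m handwheel >/dev/null;python3 q.py
echo '[[0, 0, 0.0002, 0, 0, 0.0095, 0], [0, 0, 0.0003, 0, 0, 0.0191, 0]]' | python3 -m handwheel >/dev/null;python3 q.py
```

```text
Traceback (most recent call last):
  File "q.py", line 2, in <module>
    o=manip.get_obs();r=R.from_quat(o["tcp_rot"][[1,2,3,0]]).as_matrix();print("Tz %.3f yaw %.2f"%(o['torque'][2],np.degrees(np.arctan2(r[1,0],r[0,0]))),o['torque'].round(2),o['wrist_force'].round(1),"w",o['gripper_width'].round(4),o["joints"][6].round(2))
                                                                                                                                                                                                            ^^^^^^^^^^^^^^^^^^^^^^^^
AttributeError: 'float' object has no attribute 'round'
Traceback (most recent call last):
  File "q.py", line 2, in <module>
    o=manip.get_obs();r=R.from_quat(o["tcp_rot"][[1,2,3,0]]).as_matrix();print("Tz %.3f yaw %.2f"%(o['torque'][2],np.degrees(np.arctan2(r[1,0],r[0,0]))),o['torque'].round(2),o['wrist_force'].round(1),"w",o['gripper_width'].round(4),o["joints"][6].round(2))
                                                                                                                                                                                                            ^^^^^^^^^^^^^^^^^^^^^^^^
AttributeError: 'float' object has no attribute 'round'
Traceback (most recent call last):
  File "q.py", line 2, in <module>
    o=manip.get_obs();r=R.from_quat(o["tcp_rot"][[1,2,3,0]]).as_matrix();print("Tz %.3f yaw %.2f"%(o['torque'][2],np.degrees(np.arctan2(r[1,0],r[0,0]))),o['torque'].round(2),o['wrist_force'].round(1),"w",o['gripper_width'].round(4),o["joints"][6].round(2))
                                                                                                                                                                                                            ^^^^^^^^^^^^^^^^^^^^^^^^
AttributeError: 'float' object has no attribute 'round'
```

To row units: 0.0002 m / 0.6 = 0.0003, 0.0001 m / 0.6 = 0.0002, 0.12 rad / 6.2832 = 0.0191.

```bash
sed -i "s/o\['gripper_width'\].round(4)/o['gripper_width']/" q.py; python3 q.py
echo '[[0, 0, 0.0002, 0, 0, 0.0095, 0], [0, 0, 0.0003, 0, 0, 0.0191, 0]]' | python3 -m handwheel >/dev/null;python3 q.py
```

```text
Tz 0.130 yaw 13.41 [-0.86 -0.04  0.13] [ 0.9 -3.8 10.3] w 0.01360808086641069 -1.47
Tz 0.172 yaw 6.54 [-1.12  0.    0.17] [-0.7 -4.4 10.2] w 0.013998673483712112 -1.58
```

To row units: 0.0002 m / 0.6 = 0.0003, 0.0001 m / 0.6 = 0.0002, 0.12 rad / 6.2832 = 0.0191.

```bash
echo '[[0, 0, 0.0002, 0, 0, 0.0095, 0], [0, 0, 0.0003, 0, 0, 0.0191, 0]]' | python3 -m handwheel >/dev/null;python3 q.py;python3 q.py
```

```text
Tz 0.256 yaw -0.34 [-1.19  0.06  0.26] [-0.5 -4.4  9.3] w 0.013578525245166633 -1.7
Tz 0.256 yaw -0.34 [-1.19  0.06  0.26] [-0.5 -4.4  9.3] w 0.013578525245166633 -1.7
```

```bash
for i in 1 2 3; do echo '[[0, 0, 0, 0, 0, 0, 0]]' | python3 -m handwheel >/dev/null; python3 q.py; done
```

```text
Tz -0.030 yaw -0.41 [-1.11 -0.01 -0.03] [-0.3 -5.   9.5] w 0.01379532069590826 -1.7
Tz -0.085 yaw -0.22 [-1.11 -0.07 -0.08] [ 1.1 -4.4 11.1] w 0.013821496832569845 -1.69
Tz -0.040 yaw -0.20 [-1.08 -0.03 -0.04] [-0.3 -3.8  9.9] w 0.013750333253841318 -1.69
```

To row units: -0.0002 m / 0.6 = -0.0003, -0.0001 m / 0.6 = -0.0002, -0.13 rad / 6.2832 = -0.0207.

```bash
echo '[[0, 0, -0.0002, 0, 0, -0.0095, 0], [0, 0, -0.0003, 0, 0, -0.0191, 0], [0, 0, -0.0003, 0, 0, -0.0207, 0]]' | python3 -m handwheel >/dev/null;python3 q.py;echo '[[0, 0, 0.0002, 0, 0, 0.0095, 0], [0, 0, 0.0003, 0, 0, 0.0207, 0]]' | python3 -m handwheel >/dev/null;python3 q.py
```

```text
Tz 0.042 yaw 7.47 [-0.86 -0.07  0.04] [ 0.7 -4.6 11.1] w 0.013704715925518885 -1.56
Tz 0.270 yaw -0.30 [-1.19  0.07  0.27] [-1.3 -4.2 10.7] w 0.013982142360558043 -1.69
```

Two readings agree, 0.256 and 0.270 N m, which is hand-tight. Now I'll release, back off straight up and check.

To row units: -0.09 m / 0.6 = -0.15, -0.08 m / 0.6 = -0.1333.

```bash
echo '[[0, 0, 0, 0, 0, 0, 0], [0, 0, 0, 0, 0, 0, 0.03], [0, 0, 0, 0, 0, 0, 0.06], [0, 0, 0, 0, 0, 0, 0.085], [0, 0, 0, 0, 0, 0, 0.085], [0, 0, -0.0333, 0, 0, 0, 0.085], [0, 0, -0.0833, 0, 0, 0, 0.085], [0, 0, -0.1333, 0, 0, 0, 0.085], [-0.05, 0, -0.15, 0, 0, 0, 0.085], [-0.1, 0, -0.15, 0, 0, 0, 0.085]]' | python3 -m handwheel
echo '[[-0.05, 0, 0, 0, 0, 0, 0.085], [-0.0833, 0, 0.0167, 0, 0, 0, 0.085], [-0.0833, 0, 0.0167, 0, 0, 0, 0.085], [-0.0833, 0, 0.0167, 0, 0, 0, 0.085]]' | python3 -m handwheel
python3 - <<'E'
from h import *
w=grab("wrist");np.savez("w6.npz",**w);t=grab("top");t0=dict(np.load("t0.npz"))
P=proj(w,[[.542,-.0435,.047],[.514,-.085,.049]]);print(P)
C=cloud(w);Z=C[...,2];k=(w["depth"]>0)&(Z>.115)&(Z<.135)&(np.hypot(C[...,0]-.542,C[...,1]+.0435)<.045);q=C[k]
print("bar",len(q),cv2.minAreaRect((q[:,:2]*1000).astype(np.float32)) if len(q) else "")
u,v=P[1].astype(int);save(w,"w6.png",(max(u-80,0),max(v-100,0),u+80,v+50),4)
d=np.abs(t["pixels"].astype(int)-t0["pixels"]).max(2)>60
for n,(x0,y0,x1,y1) in dict(bowl=(325,143,376,191),cup=(284,144,306,168),mug=(438,228,490,268),creamer=(448,170,482,202),spoon=(392,280,474,304),cans=(86,186,130,266)).items(): print(n,d[y0:y1,x0:x1].mean().round(3))
E
```

```text
time: 18.77
eef_pos: [0.4826, -0.0404, 0.1641]
tcp_rot: [-0.0, 1.0, -0.001, 0.002]
wrist_force: [-0.9, 0.4, -0.3]
gripper_width: 0.0848
grip_force: 0.0
time: 19.1
eef_pos: [0.4306, -0.0411, 0.1514]
tcp_rot: [0.0, 1.0, -0.001, -0.0]
wrist_force: [0.0, -0.7, 0.6]
gripper_width: 0.085
grip_force: 0.0
[[284.28245243  66.76594335]
 [334.12746346 102.26982853]]
bar 2341 ((538.9202880859375, -43.00343322753906), (13.869165420532227, 58.13099670410156), 89.56849670410156)
bowl 0.0
cup 0.0
mug 0.0
creamer 0.0
spoon 0.118
cans 0.0
```

View pics/w6.png

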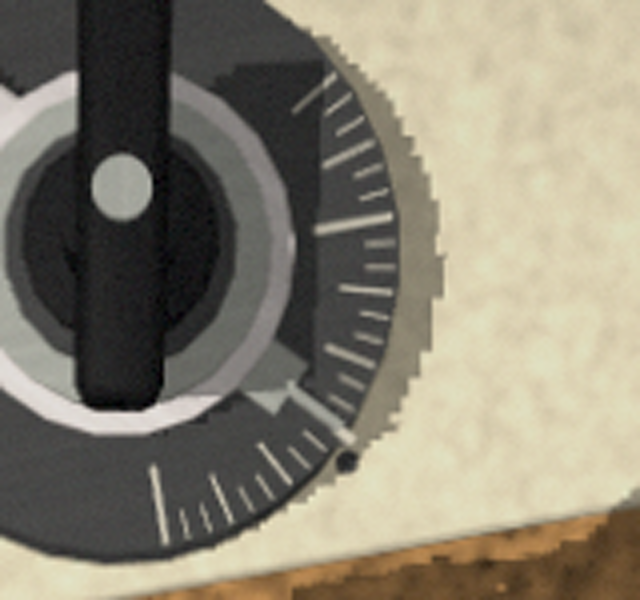

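The pointer, from (290,385) to (352,440), lies on the 45 line and heads for its dot at (347,461). The bar yaw of -0.4° matches the gripper, so the knob didn't slip. The dishes are unchanged, and the difference at the spoon fits the moved robot's shadow, as the robot never went near it.

```bash
python3 -c "
from plant import manip
print(manip.job_done())"
```

```text
the job is handed in; nothing more can be done
None
```

I slackened the clamp, swung the arm to the 45-degree mark and did the knob up hand-tight (about 0.26 N m on two readings), then handed the job in at about 19 s of the 61 s allowed.

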